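# Click the widest opening of an aperture wheel into the lamp beam

### The job

On the optics base plate, step the aperture wheel round by pushing its thumb tabs sideways with a fingertip until the widest opening, the one whose tab has six dots, has clicked in at the top, in the beam between lamp and light sensor. Pick nothing up, push gently enough that the wheel's stand is not shifted or tipped, and leave the beaker, the brass weight and the handheld meter where they are.

Things in the scene. Friction and masses are not known exactly. Their poses are not given: they have to be found in the camera images.
- wheel (a joint): Wheel angle in rad, endless. 0 (or a whole turn, +-6.283) = six-dot opening straight up, in the beam. Positive = counter-clockwise seen from the sensor: the top tab moves to hub -y. The k-dot tab stands at angle + k x 60 deg from straight up. A spring click holds it every 1.047 rad; half-way between clicks it tips over and jumps to the next by itself. 2 to 3 N near a tab's end moves it.
- hub (a point): Wheel centre: on the level axle, mid-thickness of the disc, 122 mm above the table. Axes of the stand, not of the turning wheel: x along the axle from lamp to light sensor, y level across the plate (left, looking from lamp to sensor), z up. The wheel is a dark grey disc, 116 mm across, 6 mm thick, with six round openings (4, 7, 11, 15, 20, 28 mm) centred 36 mm from the axle, in order of size.
- top_tab (a point): Fixed point on the stand where the end of the tab that is clicked in stands: 82 mm straight above the hub; axes as hub.
- wide_opening (a point): Centre of the widest opening (28 mm across, under the six-dot tab), mid-thickness of the disc, 36 mm from the axle; turns with the wheel.
- beam (a point): Fixed point of the beam's centre line where it meets the disc, 158 mm above the table, 36 mm above the hub; x from lamp to sensor, z up. The beam is 20 mm across. A fixed ring on the stand, 40 mm across, surrounds it 8 to 14 mm on the lamp's side of this point. The lamp's nose ends 60 mm before it, the sensor begins 150 mm beyond it.
- bench: Aluminium base plate, 460 x 170 x 12 mm, fixed to the table, carrying the lamp (grey cylinder with light metal nose, top 193 mm above the table) and the sensor (grey cylinder along the beam, 28 mm across, 45 mm long, top 172 mm above the table, on a thin post), both fixed. Origin on the table, straight below the hub; x from lamp to sensor, z up.
- stand: The loose stand that carries the wheel: pale grey cast foot 120 mm along x, 150 mm across, 16 mm high, with a post and bearing housing on the lamp's side of the disc; about 1.7 kg, standing on the base plate. Origin in its underside, straight below the hub; axes as hub. It slides or tips if shoved with more than about 5 N.
- beaker_mid (a point): Centre, 47.5 mm up, of a loose empty glass beaker, 75 mm across, 95 mm high, beside the plate. Bystander.
- weight_mid (a point): Centre, 35 mm up, of a loose brass weight with a knob, 48 mm across, 70 mm high, beside the plate. Bystander.
- meter_mid (a point): Centre, 14 mm up, of a loose grey handheld meter lying on the table, 150 x 82 x 28 mm. Bystander.
- tabs: The six thumb tabs on the wheel's rim, one over each opening, 60 deg apart; origin on the axle (as hub), turning with the wheel; its z points along the six-dot tab, x as hub. Each tab stands out from 58 to 82 mm from the axle, is 16 mm wide along the rim and 8 mm thick along the axle, and bears white dots: one (smallest opening) to six (widest).
Not all that is in view belongs to the job. Several things have the shape of the stand; the one meant has the colours described above.

How it is judged:
By the outcome, as a careful person would: the job done as asked, in the order asked, and still so for the second after the job is handed in, with the robot touching nothing.
It also fails if it takes over 54 s, if anything falls off the work surface, if the arm or the gripper's body presses on something with over 40 N, if the wrist force passes 120 N, or if a joint passes its speed limit or range.

### The arm

A 6-joint arm with a two-finger parallel gripper is mounted at the origin on the work surface. World frame = base frame: x ahead of the robot, y to its left, z up, the work surface at z = 0. Lengths are in m, angles in degrees, forces in N, time in s.
With the tool pointing down it reaches from about 0.375 to 0.9 m from the base axis. Payload 3.1 kg.
Tool frame: the origin (TCP) lies between the finger pads; the fingertips stand bot.tip_extent ahead of it and the grasp point (between the pads) lies 2 mm behind it (bot.tip_extent is the distance from the TCP to the fingertips, in m); z points along the fingers, y is the direction in which the jaws open and shut (so a half turn about z gives the same grasp; the last joint's range is limited). The gripper opens to 87 mm and grips with 3 to 60 N. Pads are 19 mm wide; open, the fingers measure 117 mm over their backs; the gripper's body (75 mm by 190 mm) begins 51 mm behind the grasp point.
Start: joints at [56.293, 30.224, 82.088, -0, 67.689, -10.227], TCP at [0.249, 0.573, 0.24] pointing down, gripper open.
Joint ranges: [-176.69, 176.69], [-43.24, 126.21], [12.49, 139.97], [-82, 262], [0, 151.66], [-163.58, 163.58]. Speed limits (degrees/s): [159.86, 159.86, 180, 180, 180, 180].

### API

Orientations are given as a 3x3 rotation matrix whose columns are the frame's x, y, z axes.
In Python, from rig import bot, imaging, recognise, masks_of, mark_of gives the robot as it stands.
- The arm moves only by the tool send_rows, never from a script. Its argument "plan" is a list that holds one entry, the list of rows, each a list of 5 numbers: the shift along the world's x, y, z normalised to -1 to 1, where 1 is 0.03 m, then the turn about the world's z normalised to -1 to 1, where 1 is 0.1 rad, then the closure, from -1 (fully open) to 1 (shut). A call has 1 to 20 rows; each row shifts and turns the commanded pose from where the row before left it; what a row does not reach is not made up. A row lasts 1/10 s, in which the tool goes at most 50 mm and 8.59 degrees, less where a joint would pass 70% of its speed; a pose out of reach is approached as far as the arm can. A call with a number of a shift or a turn outside -1 to 1 is refused whole. A call with a gripper value outside its range is refused whole. The fingers move at their own pace and stop on an object; the grip force is fixed at half the most. Time passes only in rows, so rows that do not move let the fingers close. It gives the time, the measured TCP pose, the force and the opening at its end, in the units of the state.
- bot.read_state(): the state, without advancing time (a new reading comes with each control period).
- imaging.capture(name): name is "scene" or "top" or "wrist"; returns a dict with "img" (480x640x3 uint8, blue, green, red), "mtx" (3x3 intrinsics, pixels), "pose" (4x4, takes a point from camera to world coordinates); the wrist camera has in their place "T_tool_cam" (4x4, takes a point from camera to tool coordinates, whose origin is the TCP and whose axes are the flange's). Camera axes: x right, y down, z forward; pixel columns grow to the right and rows downward; lengths in m; the calibration is good to about 2 mm. A picture is of the moment at which its call begins: read the wrist's pose just before it. There is no depth.
- bot.hand_in(): hands the job in, once; it reports no verdict.
Trained networks look in the newest picture that a camera, given by its name, has taken for a name from the list of things; names that differ only in an ending like _2 or _b are one class to them, and where a whole thing is asked for, a point or a joint stands for the part that bears it (a point fixed in the world has none). Each returns a list of dicts, best first, with "conf" (0 to 1); they miss things now and then, are a little off and sometimes report something else, mostly with a low value. They report only what shows in the picture. A call takes as long as a camera call. They do not tell look-alikes from the thing itself.
- recognise(camera, target): "at" ([x, y, z] in m, in world coordinates, good to about 4 mm: the middle of the surface that is visible of it).
- masks_of(camera, target): "region" (480x640 bool, what is visible of it).
- mark_of(camera, target): "at" ([x, y, z] in m, in world coordinates, good to about 4 mm: a listed point, or the origin of a listed thing).
The state is a dict: "time_s": time; "joint_positions": joint angles; "qvel": joint speeds; "tau": joint torques, N m; "position": TCP position; "tcp_rot": TCP orientation; "force": force on the tool from outside, world axes, zero at the start; "moment": the same for the moment, N m; "opening": opening from 0.0 (shut) to 1.0 (fully open).
Only numpy, scipy, OpenCV 4.12 (cv2) and the standard library are available. Lean on these libraries where they do the work, as an engineer would, in place of code of your own. Each camera call takes 0.05 s, during which the arm holds its last target.

## Working session

There is one attempt and no reset: what is moved stays moved. The work goes in short steps, Python scripts to look and compute and a tool call to move; the robot and the scene stay as the last step left them, time stands still between calls to the robot, and variables do not carry over. Pictures are saved under pics/ and viewed, and the job is handed in when it is done.

Besides the shell and the picture viewer there is one more tool, called after ">>>" in YAML: its name, and indented under it one key for each argument. send_rows: Moves the arm, as the interface text tells. Its arguments: {"type":"object","properties":{"plan":{"type":"array"}},"required":["plan"]}

```bash
mkdir -p pics; ls
python3 - <<'E'
from rig import bot, imaging, recognise, masks_of, mark_of
import cv2
for c in ["scene","top","wrist"]:
    r=imaging.capture(c); cv2.imwrite(f"pics/{c}0.png",r["img"])
    if "pose" in r: print(c,r["pose"].round(3).tolist(),r["mtx"].round(1).tolist())
    for t in ["hub","top_tab","wide_opening","beam","bench","stand","tabs","beaker_mid","weight_mid","meter_mid"]:
        try: print(c,t,[( [round(float(v),3) for v in d["at"]],round(d["conf"],2)) for d in mark_of(c,t)[:4]])
        except Exception as e: print(t,e)
s=bot.read_state(); print(s["time_s"],s["position"],s["tcp_rot"],s["force"],bot.tip_extent)
E
```

```text
pics
scene [[-0.508, 0.65, -0.565, 1.143], [0.861, 0.394, -0.321, 0.434], [0.014, -0.649, -0.76, 0.974], [0.0, 0.0, 0.0, 1.0]] [[482.1, 0.0, 319.7], [0.0, 482.1, 235.7], [0.0, 0.0, 1.0]]
scene hub [([0.357, 0.423, 0.109], 0.92), ([0.553, 0.075, 0.123], 0.73), ([0.554, -0.273, 0.108], 0.6)]
scene top_tab [([0.553, -0.278, 0.19], 0.85), ([0.359, 0.421, 0.19], 0.58), ([0.553, 0.075, 0.205], 0.56)]
scene wide_opening [([0.533, 0.049, 0.106], 0.8), ([0.36, 0.419, 0.146], 0.79), ([0.548, -0.272, 0.146], 0.6)]
scene beam []
scene bench []
scene stand [([0.555, 0.073, 0.012], 0.96), ([0.552, -0.273, 0.001], 0.69), ([0.351, 0.416, -0.001], 0.58), ([0.347, -0.107, 0.011], 0.45)]
scene tabs [([0.553, 0.075, 0.121], 0.81), ([0.55, -0.273, 0.109], 0.74)]
scene beaker_mid [([0.717, 0.135, 0.046], 0.73)]
scene weight_mid [([0.494, -0.09, 0.038], 0.88)]
scene meter_mid [([0.351, -0.105, 0.011], 0.96)]
top [[-0.054, -0.978, 0.202, 0.283], [-0.999, 0.052, -0.015, 0.082], [0.004, -0.202, -0.979, 1.316], [0.0, 0.0, 0.0, 1.0]] [[578.8, 0.0, 307.2], [0.0, 578.8, 232.8], [0.0, 0.0, 1.0]]
top hub [([0.552, 
[... 555 characters left out ...]
66), ([0.555, 0.072, 0.126], 0.55)]
top beaker_mid [([0.714, 0.132, 0.045], 0.93)]
top weight_mid [([0.497, -0.091, 0.035], 0.89)]
top meter_mid [([0.348, -0.107, 0.015], 0.89)]
wrist hub [([0.356, 0.419, 0.111], 0.75)]
wrist top_tab []
wrist wide_opening [([0.359, 0.419, 0.147], 0.74)]
wrist beam []
wrist bench []
wrist stand [([0.359, 0.419, -0.004], 0.96)]
wrist tabs [([0.353, 0.417, 0.11], 0.73)]
wrist beaker_mid []
wrist weight_mid []
wrist meter_mid []
1.65 [0.24897942 0.57325261 0.23956601] [[-9.17197290e-01  3.98433347e-01  9.39953773e-06]
 [ 3.98433347e-01  9.17197289e-01  3.09627660e-05]
 [ 3.71536795e-06  3.21440543e-05 -9.99999999e-01]] [-0.01869141  0.05475268 -0.01381016] 0.017
```

View pics/scene0.png

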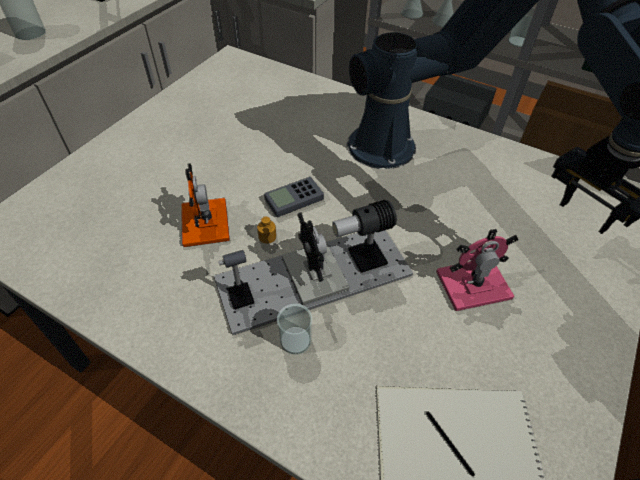

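View pics/top0.png

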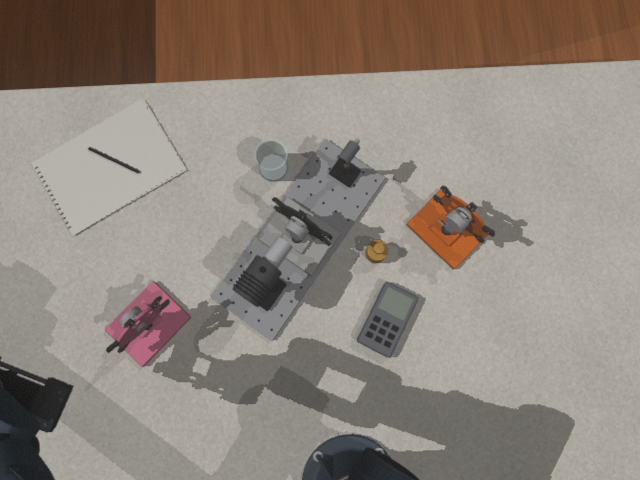

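Run:
```python
import cv2
a=cv2.imread("pics/scene0.png")[180:330,240:440]; cv2.imwrite("pics/sc_crop0.png",cv2.resize(a,None,fx=4,fy=4,interpolation=cv2.INTER_CUBIC))
a=cv2.imread("pics/top0.png")[40:190,220:420]; cv2.imwrite("pics/top_crop0.png",cv2.resize(a,None,fx=4,fy=4,interpolation=cv2.INTER_CUBIC))
```

```text
(no output)
```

View pics/sc_crop0.png

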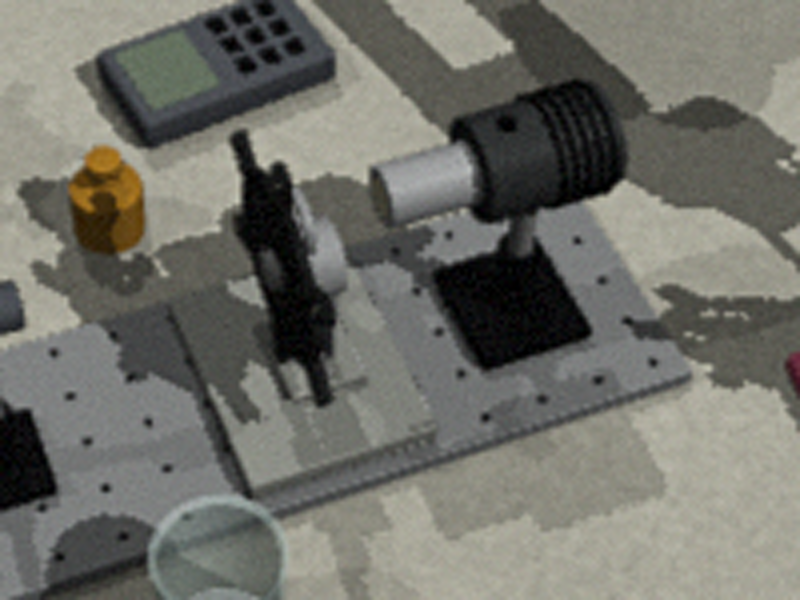

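View pics/top_crop0.png

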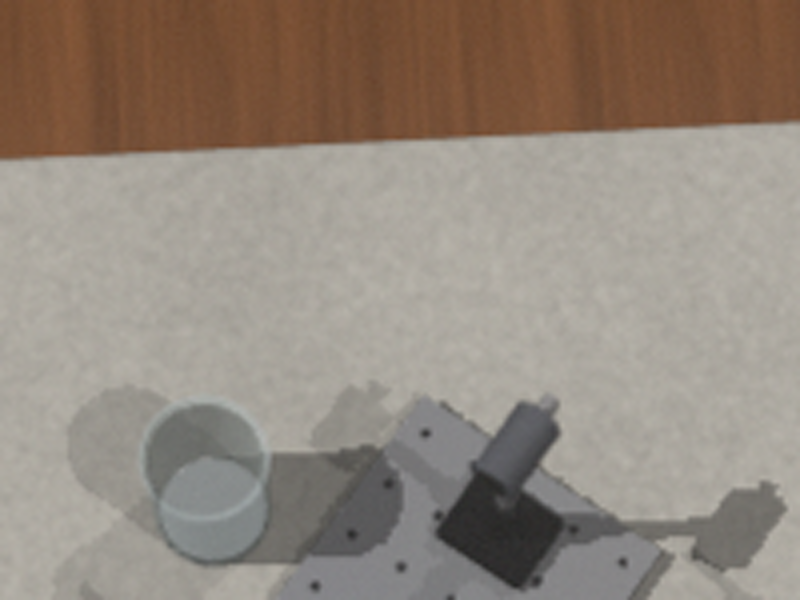

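View pics/wrist0.png

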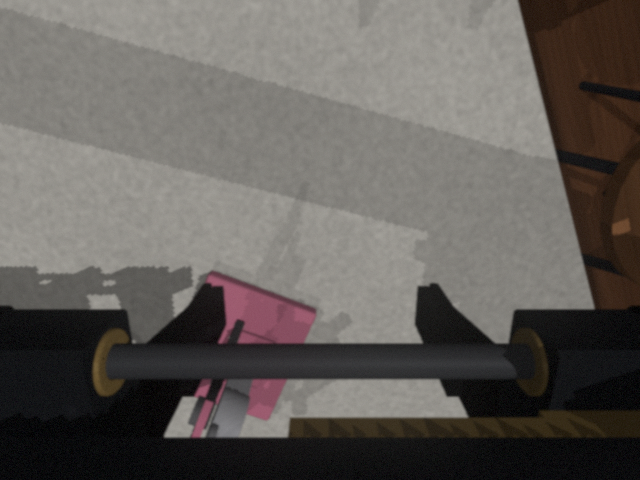

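Run:
```python
from rig import bot, imaging, recognise, masks_of, mark_of
import numpy as np, cv2
r=imaging.capture("top"); K=r["mtx"];P=r["pose"]
def g(u,v,z):
    d=P[:3,:3]@np.linalg.solve(K,[u,v,1]); return P[:3,3]+d*(z-P[2,3])/d[2]
c=[g(*p,0.012) for p in [(325,141),(386,178),(272,338),(212,296)]]
for p in c: print(p.round(3))
for a,b in [(3,0),(2,1),(0,1),(3,2)]:
    d=c[b]-c[a]; print(np.linalg.norm(d),np.degrees(np.arctan2(d[1],d[0])))
print(sum(c)/4)
for i in range(3):
    r=imaging.capture(["top","scene","top"][i])
    cam=["top","scene","top"][i]
    for t in ["hub","wide_opening","top_tab","beam"]:
        print(cam,t,[d["at"].round(4) if hasattr(d["at"],"round") else d["at"] for d in mark_of(cam,t) if abs(d["at"][1]-0.06)<0.08 and abs(d["at"][0]-.55)<.06])
a=r["img"][180:300,210:370]; cv2.imwrite("pics/top_crop1.png",cv2.resize(a,None,fx=5,fy=5,interpolation=cv2.INTER_CUBIC))
```

```text
[0.772 0.008 0.012]
[ 0.673 -0.129  0.012]
[0.318 0.153 0.012]
[0.418 0.284 0.012]
0.4486950885685798 -37.93848623638806
0.4536862811333085 -38.52391584998018
0.16946515893092334 -125.76763568671791
0.1647143963260402 -127.43349557509046
[0.54528512 0.07907742 0.012     ]
top hub [[0.552, 0.0742, 0.1235]]
top wide_opening [[0.5308, 0.0525, 0.1028]]
top top_tab [[0.5329, 0.051, 0.1076], [0.5513, 0.0743, 0.2017]]
top beam [[0.5543, 0.0747, 0.1566]]
scene hub [[0.548, 0.0741, 0.1222]]
scene wide_opening [[0.5334, 0.051, 0.1076]]
scene top_tab [[0.5537, 0.0754, 0.2072]]
scene beam []
top hub [[0.5542, 0.0723, 0.1192]]
top wide_opening [[0.5532, 0.0732, 0.1559], [0.5327, 0.0507, 0.1073], [0.5541, 0.0691, 0.0109]]
top top_tab [[0.5497, 0.0716, 0.2028]]
top beam [[0.5502, 0.0729, 0.155]]
```

View pics/top_crop1.png

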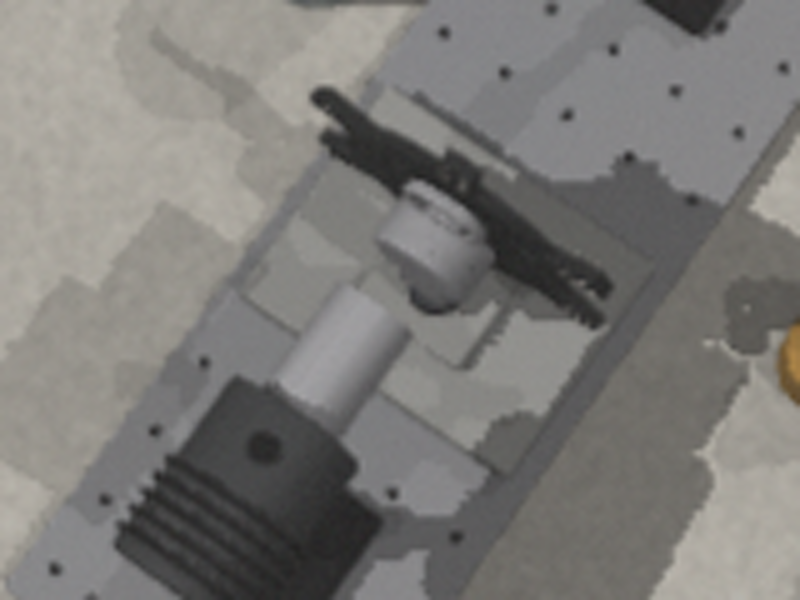

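>>> send_rows:
  plan:
    - [[0.59,-0.887,0.17,-0.14,-1],[0.59,-0.887,0.17,-0.14,-1],[0.59,-0.887,0.17,-0.14,-1],[0.59,-0.887,0.17,-0.14,-1],[0.59,-0.887,0,-0.14,-1],[0.59,-0.887,0,-0.14,-1],[0.59,-0.887,0,-0.14,-1],[0.59,-0.887,0,-0.14,-1],[0.59,-0.887,0,-0.14,-1],[0.59,-0.887,0,-0.14,-1],[0.59,-0.887,0,-0.14,-1],[0.59,-0.887,0,-0.14,-1],[0.59,-0.887,0,-0.14,-1],[0.59,-0.887,0,-0.14,-1],[0.59,-0.887,0,-0.14,-1],[0.59,-0.887,0,-0.14,-1],[0.59,-0.887,0,-0.14,-1],[0.59,-0.887,0,-0.14,-1],[0,0,0,0,-1],[0,0,0,0,-1]]

```text
time_s: 4.45
position: [0.5676, 0.0937, 0.2598]
tcp_rot: [[-0.788, 0.616, -0.001], [0.616, 0.788, 0.0], [0.001, -0.0, -1.0]]
force: [-0.9, 0.7, 0.7]
opening: 0.999
```

```bash
cat > h.py <<'E'
from rig import bot, imaging, recognise, masks_of, mark_of
import numpy as np, cv2
H=np.array([.552,.074,.122]);a=np.radians(-38)
R=np.array([[np.cos(a),-np.sin(a),0],[np.sin(a),np.cos(a),0],[0,0,1]])
def st():
    s=bot.read_state(); p=np.array(s["position"]); 
    print("t",s["time_s"],"tcp",p.round(4),"hubframe",(R.T@(p-H)).round(4),"F hub",(R.T@np.array(s["force"])).round(2),"az tool y",np.degrees(np.arctan2(s["tcp_rot"][1][1],s["tcp_rot"][0][1])).round(2),"op",s["opening"])
def marks(cam,ts=("hub","wide_opening","stand","tabs","top_tab")):
    for t in ts:
        print(cam,t,[((R.T@(np.array(d["at"])-H)).round(4).tolist(),round(d["conf"],2)) for d in mark_of(cam,t) if np.linalg.norm(np.array(d["at"])-H)<.18])
E
python3 - <<'E'
from h import *
st()
for c in ["wrist","scene","top"]:
    r=imaging.capture(c); cv2.imwrite(f"pics/{c}2.png",r["img"]); marks(c)
E
```

```text
t 4.45 tcp [0.5676 0.0937 0.2598] hubframe [0.0002 0.0251 0.1378] F hub [-1.13  0.04  0.75] az tool y 51.99 op 0.9993658090339949
wrist hub [([0.0027, -0.0027, -0.0025], 0.69)]
wrist wide_opening [([0.0011, -0.0307, -0.0221], 0.58)]
wrist stand [([-0.001, 0.0008, -0.1102], 0.93)]
wrist tabs []
wrist top_tab [([-0.0003, 0.0035, 0.0809], 0.59)]
scene hub [([-0.0014, -0.0035, 0.0006], 0.68)]
scene wide_opening [([0.0024, -0.0307, -0.0155], 0.83)]
scene stand [([0.0019, 0.0034, -0.1101], 0.66)]
scene tabs [([0.0013, 0.002, 0.0004], 0.55)]
scene top_tab [([-0.0015, 0.0018, 0.0829], 0.68)]
top hub []
top wide_opening []
top stand []
top tabs []
top top_tab []
```

View pics/wrist2.png

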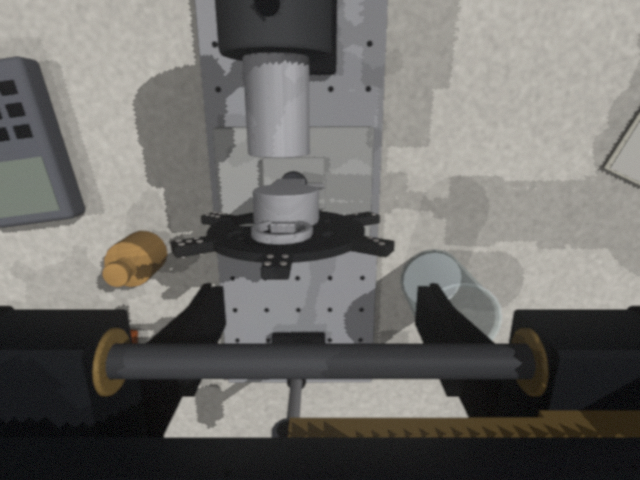

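View pics/scene2.png

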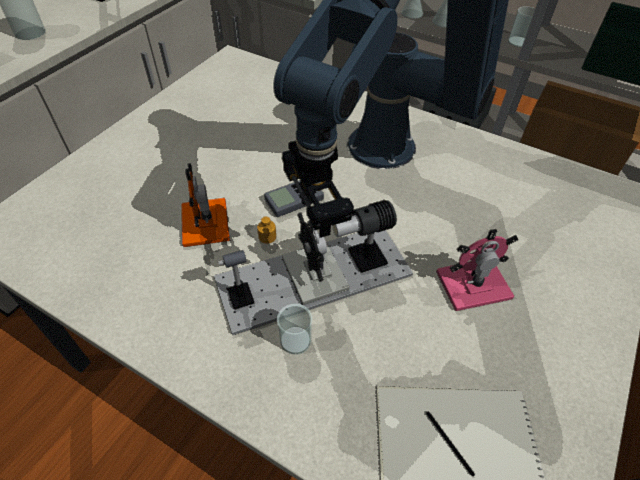

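Run:
```python
import cv2
a=cv2.imread("pics/wrist2.png")[190:300,150:410]; cv2.imwrite("pics/w_crop2.png",cv2.resize(a,None,fx=3,fy=3,interpolation=cv2.INTER_CUBIC))
```

```text
(no output)
```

View pics/w_crop2.png

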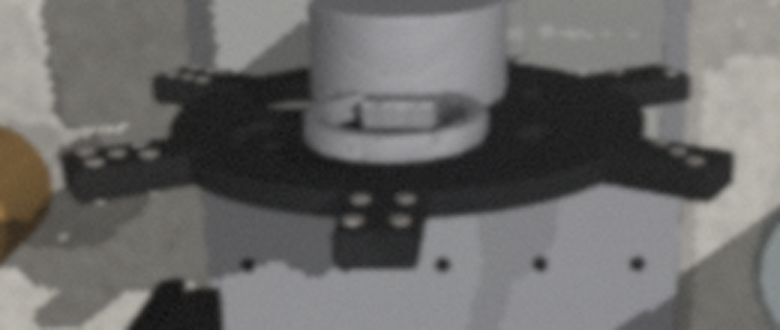

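>>> send_rows:
  plan:
    - [[0,0,-0.436,0,-1],[0,0,-0.436,0,-1],[0,0,-0.436,0,-1],[0,0,-0.436,0,-1],[0,0,0,0,-1],[0,0,0,0,-1],[0.041,0.0525,0,0,-1],[0.041,0.0525,0,0,-1],[0.041,0.0525,0,0,-1],[0.041,0.0525,0,0,-1],[0.041,0.0525,0,0,-1],[0.041,0.0525,0,0,-1],[0.041,0.0525,0,0,-1],[0.041,0.0525,0,0,-1]]

```text
time_s: 6.75
position: [0.5772, 0.1066, 0.2077]
tcp_rot: [[-0.789, 0.614, -0.001], [0.614, 0.789, -0.001], [0.0, -0.001, -1.0]]
force: [-0.4, -1.5, 2.5]
opening: 1.003
```

Run:
```python
from h import *
st()
r=imaging.capture("wrist"); cv2.imwrite("pics/wrist3.png",r["img"]); marks("wrist")
```

```text
t 6.75 tcp [0.5772 0.1066 0.2077] hubframe [-0.0002  0.0412  0.0857] F hub [ 0.59 -1.43  2.46] az tool y 52.08 op 1.0030622784699648
wrist hub [([0.0006, -0.0021, 0.0003], 0.94)]
wrist wide_opening [([0.0004, -0.0351, -0.0199], 0.61)]
wrist stand [([-0.0033, 0.0024, -0.1087], 0.93)]
wrist tabs []
wrist top_tab [([0.0008, 0.0044, 0.0787], 0.66)]
```

View pics/wrist3.png

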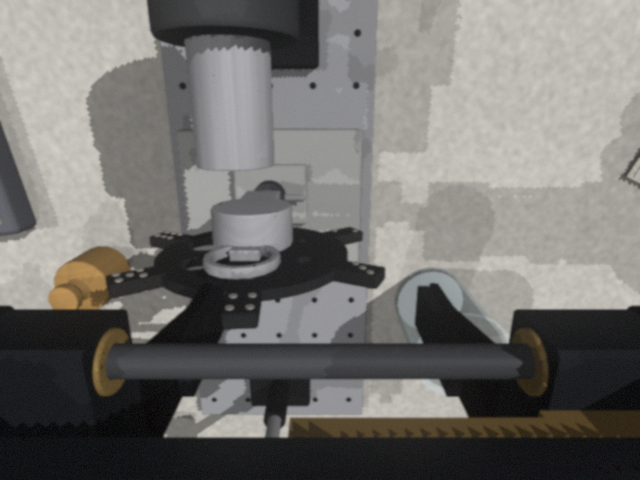

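>>> send_rows:
  plan:
    - [[0.041,0.0525,0,0,-1],[0.041,0.0525,0,0,-1],[0.041,0.0525,0,0,-1],[0.041,0.0525,0,0,-1],[0,0,0,0,-1]]

```text
time_s: 7.55
position: [0.5826, 0.1136, 0.2075]
tcp_rot: [[-0.789, 0.614, 0.0], [0.614, 0.789, 0.0], [0.0, 0.0, -1.0]]
force: [-0.6, -0.6, 0.0]
opening: 0.999
```

Run:
```python
from h import *
st()
r=imaging.capture("wrist"); cv2.imwrite("pics/wrist4.png",r["img"]); marks("wrist");st()
```

```text
t 7.55 tcp [0.5826 0.1136 0.2075] hubframe [-0.0003  0.05    0.0855] F hub [-0.14 -0.86  0.03] az tool y 52.1 op 0.9991866748859723
wrist hub [([0.0006, -0.0007, -0.0015], 0.77)]
wrist wide_opening [([0.0004, -0.0365, -0.0136], 0.82)]
wrist stand [([-0.0021, 0.0003, -0.1083], 0.57)]
wrist tabs []
wrist top_tab []
t 7.85 tcp [0.5823 0.1132 0.2075] hubframe [-0.0002  0.0495  0.0855] F hub [0.27 0.09 0.03] az tool y 52.08 op 0.9977539440059774
```

View pics/wrist4.png

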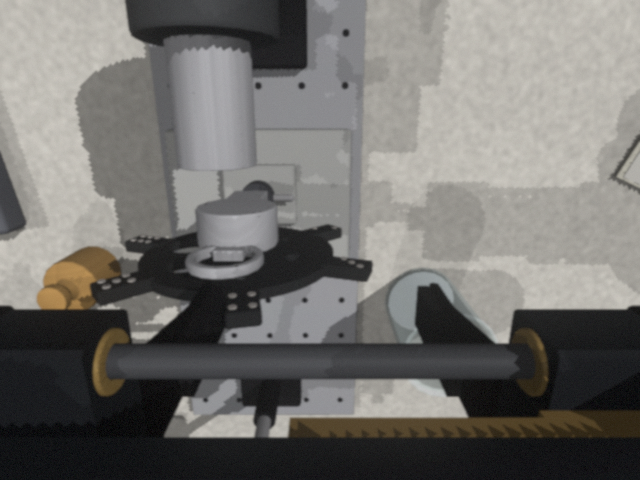

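>>> send_rows:
  plan:
    - [[0.051,0.066,0,0,-1],[0.051,0.066,0,0,-1],[0.051,0.066,0,0,-1],[0.051,0.066,0,0,-1],[0.051,0.066,0,0,-1],[0.051,0.066,0,0,-1],[0.051,0.066,0,0,-1],[0.051,0.066,0,0,-1]]

```text
time_s: 8.65
position: [0.5949, 0.1293, 0.2077]
tcp_rot: [[-0.789, 0.615, 0.0], [0.615, 0.789, 0.0], [-0.0, 0.0, -1.0]]
force: [0.3, -0.1, -0.2]
opening: 1.003
```

Run:
```python
from h import *
st()
r=imaging.capture("wrist"); cv2.imwrite("pics/wrist5.png",r["img"]); marks("wrist")
```

```text
t 8.65 tcp [0.5949 0.1293 0.2077] hubframe [-0.0003  0.07    0.0857] F hub [ 0.32  0.11 -0.21] az tool y 52.08 op 1.0031460825814615
wrist hub []
wrist wide_opening [([-0.0001, -0.0367, -0.0041], 0.63), ([0.0019, -0.001, -0.0017], 0.17)]
wrist stand [([-0.0002, 0.0005, -0.1094], 0.89)]
wrist tabs []
wrist top_tab [([0.0038, -0.0011, -0.0006], 0.63)]
```

View pics/wrist5.png

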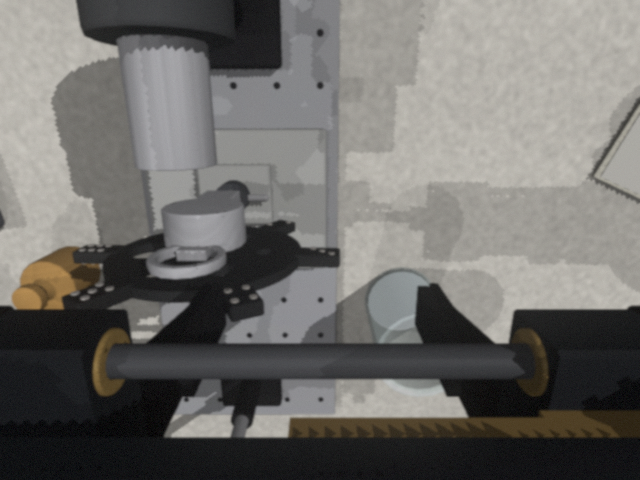

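>>> send_rows:
  plan:
    - [[0.051,0.066,0,0,-1],[0.051,0.066,0,0,-1],[0.07,0.09,0,0,-1],[0.08,0.105,0,0,-1],[0.08,0.105,0,0,-1],[0,0,0,0,-1]]

```text
time_s: 9.55
position: [0.605, 0.1425, 0.2077]
tcp_rot: [[-0.789, 0.614, 0.001], [0.614, 0.789, 0.0], [-0.0, 0.001, -1.0]]
force: [0.4, 0.1, -0.2]
opening: 1.001
```

Run:
```python
from h import *
st()
r=imaging.capture("wrist"); cv2.imwrite("pics/wrist6.png",r["img"]); marks("wrist")
```

```text
t 9.55 tcp [0.605  0.1425 0.2077] hubframe [-0.0004  0.0867  0.0857] F hub [ 0.23  0.31 -0.18] az tool y 52.11 op 1.0014306938002613
wrist hub [([0.002, -0.0007, 0.0001], 0.57)]
wrist wide_opening [([0.0018, -0.0309, 0.0142], 0.66), ([0.0001, -0.0031, 0.0411], 0.22)]
wrist stand [([-0.0012, 0.0014, -0.1067], 0.9)]
wrist tabs [([-0.0003, -0.0342, 0.0133], 0.45)]
wrist top_tab [([0.0002, 0.0046, 0.0799], 0.95)]
```

View pics/wrist6.png

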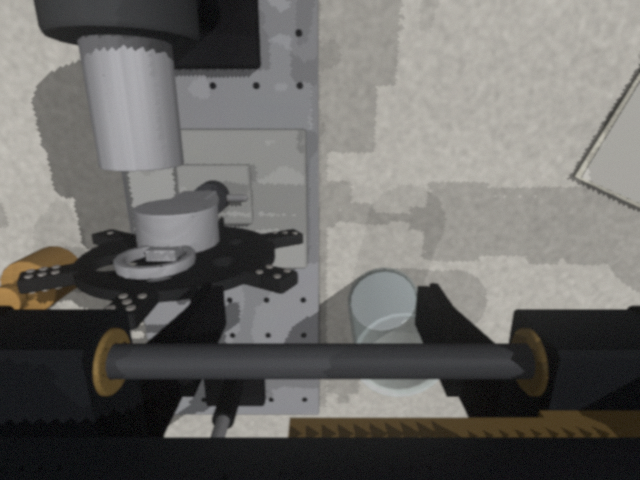

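>>> send_rows:
  plan:
    - [[0,0,0.4,0,-1],[0,0,0.4,0,-1],[0,0,0.4,0,-1],[0,0,0,0,-1],[-0.251,-0.321,0,0,-1],[-0.251,-0.321,0,0,-1],[-0.251,-0.321,0,0,-1],[-0.251,-0.321,0,0,-1],[-0.251,-0.321,0,0,-1],[0,0,0,0,-1],[0,0,0,0,-1]]

```text
time_s: 10.95
position: [0.567, 0.0934, 0.2438]
tcp_rot: [[-0.788, 0.615, 0.001], [0.615, 0.788, 0.0], [-0.0, 0.001, -1.0]]
force: [0.5, 0.2, 0.5]
opening: 0.997
```

Run:
```python
from h import *
st()
r=imaging.capture("wrist"); cv2.imwrite("pics/wrist7.png",r["img"]); marks("wrist")
r=imaging.capture("scene"); cv2.imwrite("pics/scene7.png",r["img"]); marks("scene")
```

```text
t 10.95 tcp [0.567  0.0934 0.2438] hubframe [-1.000e-04  2.450e-02  1.218e-01] F hub [0.26 0.48 0.51] az tool y 52.02 op 0.9965341242294027
wrist hub [([0.0037, -0.0024, -0.0002], 0.9)]
wrist wide_opening [([0.0014, -0.0336, 0.0156], 0.77)]
wrist stand [([-0.0013, -0.0001, -0.1106], 0.83)]
wrist tabs []
wrist top_tab []
scene hub [([-0.0008, -0.0017, 0.0011], 0.86)]
scene wide_opening []
scene stand [([-0.001, 0.0016, -0.1107], 0.98)]
scene tabs [([0.0011, 0.0004, -0.0024], 0.49)]
scene top_tab [([-0.0021, -0.0001, 0.0816], 0.88)]
```

View pics/wrist7.png

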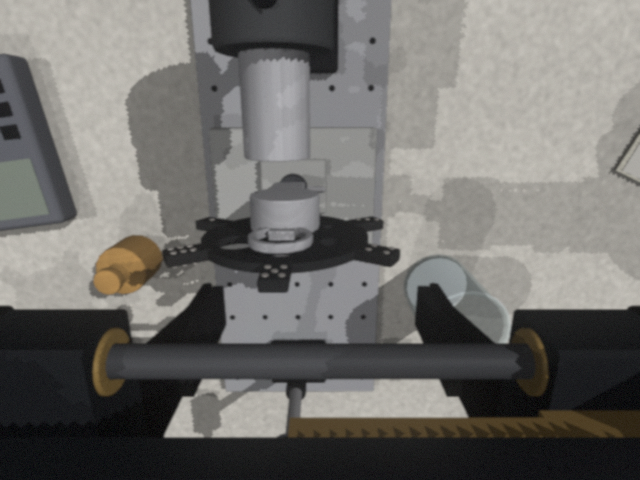

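>>> send_rows:
  plan:
    - [[0,0,-0.4,0,-1],[0,0,-0.4,0,-1],[0,0,-0.4,0,-1],[0,0,0,0,-1],[0,0,0,0,-1],[0.041,0.0525,0,0,-1],[0.041,0.0525,0,0,-1],[0.041,0.0525,0,0,-1],[0.041,0.0525,0,0,-1],[0.041,0.0525,0,0,-1],[0.041,0.0525,0,0,-1],[0.041,0.0525,0,0,-1],[0.041,0.0525,0,0,-1],[0.041,0.0525,0,0,-1],[0.041,0.0525,0,0,-1],[0.041,0.0525,0,0,-1],[0.041,0.0525,0,0,-1],[0.041,0.0525,0,0,-1],[0.041,0.0525,0,0,-1],[0.041,0.0525,0,0,-1]]

```text
time_s: 13.55
position: [0.5853, 0.1176, 0.2073]
tcp_rot: [[-0.789, 0.615, -0.0], [0.615, 0.789, 0.0], [0.0, -0.0, -1.0]]
force: [-0.5, -1.0, 0.2]
opening: 0.998
```

Run:
```python
from h import *
st()
r=imaging.capture("wrist"); cv2.imwrite("pics/wrist8.png",r["img"]); marks("wrist")
```

```text
t 13.55 tcp [0.5853 0.1176 0.2073] hubframe [-0.0006  0.0549  0.0853] F hub [ 0.28 -1.11  0.18] az tool y 52.08 op 0.9979267641173979
wrist hub [([-0.0018, -0.0028, -0.001], 0.91)]
wrist wide_opening [([-0.0029, -0.0279, 0.0245], 0.61), ([-0.0009, -0.0011, -0.1075], 0.4)]
wrist stand [([-0.0027, 0.0008, -0.1083], 0.79)]
wrist tabs []
wrist top_tab []
```

View pics/wrist8.png

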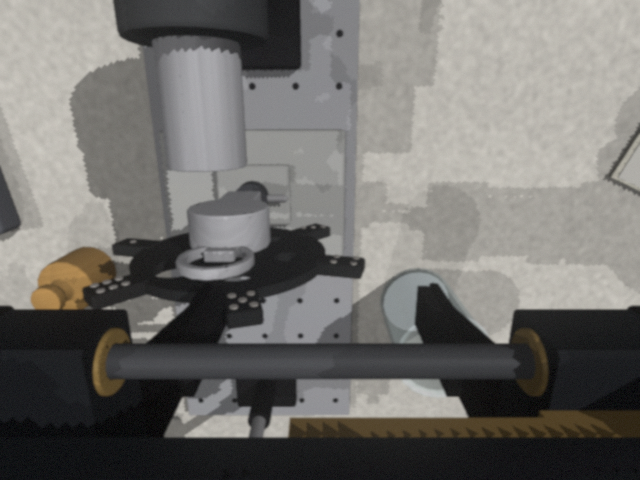

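The push goes as before (force about 1 N, five-dot tab turning away). I'll carry on to the tip-over.

>>> send_rows:
  plan:
    - [[0.051,0.066,0,0,-1],[0.051,0.066,0,0,-1],[0.051,0.066,0,0,-1],[0.051,0.066,0,0,-1],[0.051,0.066,0,0,-1],[0.051,0.066,0,0,-1],[0.051,0.066,0,0,-1],[0.051,0.066,0,0,-1],[0.07,0.09,0,0,-1],[0.08,0.105,0,0,-1],[0.08,0.105,0,0,-1],[0,0,0,0,-1],[0,0,0.4,0,-1],[0,0,0.4,0,-1],[0,0,0.4,0,-1],[0,0,0.4,0,-1],[0,0,0.4,0,-1],[-0.25,-0.32,0,0,-1],[-0.25,-0.32,0,0,-1],[0,0,0,0,-1]]

```text
time_s: 15.85
position: [0.5874, 0.1216, 0.267]
tcp_rot: [[-0.788, 0.616, -0.003], [0.616, 0.788, -0.001], [0.002, -0.002, -1.0]]
force: [0.7, 0.9, -0.1]
opening: 0.996
```

Run:
```python
from h import *
st()
for c in ["wrist","scene"]:
    r=imaging.capture(c); cv2.imwrite(f"pics/{c}9.png",r["img"]); marks(c)
for t in ["beaker_mid","weight_mid","meter_mid"]:
    print(t,[(np.round(d["at"],3).tolist(),round(d["conf"],2)) for d in mark_of("scene",t)])
st()
```

```text
t 15.85 tcp [0.5874 0.1216 0.267 ] hubframe [-0.0014  0.0593  0.145 ] F hub [ 0.02  1.17 -0.1 ] az tool y 52.0 op 0.9963967181359181
wrist hub [([0.0021, -0.0034, -0.0012], 0.88)]
wrist wide_opening [([-0.0016, -0.0051, 0.0327], 0.65)]
wrist stand [([-0.0036, 0.0035, -0.1106], 0.7)]
wrist tabs []
wrist top_tab [([-0.0011, 0.0036, 0.0789], 0.83)]
scene hub [([-0.0004, -0.0008, -0.001], 0.89)]
scene wide_opening [([-0.0007, 0.0027, 0.038], 0.66)]
scene stand [([-0.0004, 0.0002, -0.1078], 0.63)]
scene tabs [([-0.0016, 0.0, 0.0009], 0.76), ([0.0016, 0.0012, 0.0835], 0.35)]
scene top_tab [([-0.0009, -0.0008, 0.082], 0.75)]
beaker_mid [([0.716, 0.136, 0.048], 0.92)]
weight_mid [([0.498, -0.091, 0.036], 0.92), ([0.35, -0.106, 0.011], 0.64)]
meter_mid [([0.347, -0.109, 0.011], 0.77)]
t 16.6 tcp [0.5895 0.1231 0.2676] hubframe [-0.0007  0.0618  0.1456] F hub [ 0.7  -0.4  -0.05] az tool y 52.09 op 0.9986787206487535
```

View pics/wrist9.png

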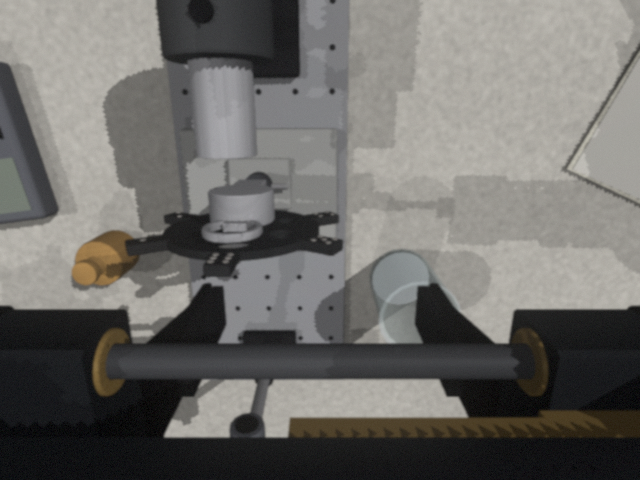

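View pics/scene9.png

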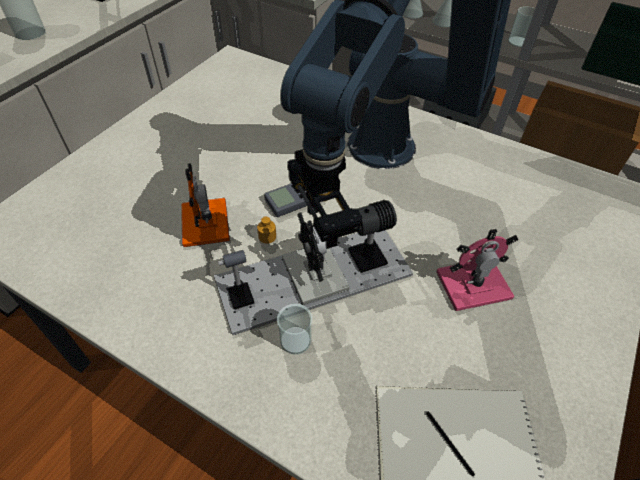

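>>> send_rows:
  plan:
    - [[-0.25,-0.32,0.3,0,-1],[-0.25,-0.32,0.3,0,-1],[-0.25,-0.32,0,0,-1],[0,0,0,0,-1],[0,0,0,0,-1],[0,0,0,0,-1]]

```text
time_s: 17.2
position: [0.567, 0.0942, 0.2856]
tcp_rot: [[-0.789, 0.615, 0.0], [0.615, 0.789, 0.0], [0.0, 0.0, -1.0]]
force: [0.8, 0.1, 0.1]
opening: 0.999
```

Run:
```python
from h import *
st()
r=imaging.capture("wrist"); marks("wrist"); a=r["img"][170:310,150:410]; cv2.imwrite("pics/w_crop10.png",cv2.resize(a,None,fx=3,fy=3,interpolation=cv2.INTER_CUBIC))
r=imaging.capture("scene"); marks("scene")
```

```text
t 17.2 tcp [0.567  0.0942 0.2856] hubframe [-0.0006  0.0252  0.1636] F hub [0.53 0.6  0.08] az tool y 52.06 op 0.9994767683625808
wrist hub [([0.0041, -0.0044, -0.0047], 0.57)]
wrist wide_opening [([-0.0018, -0.0044, 0.0311], 0.92)]
wrist stand [([-0.0046, 0.0018, -0.1072], 0.63)]
wrist tabs []
wrist top_tab [([-0.0023, 0.0018, 0.0788], 0.72)]
scene hub [([0.0005, 0.0002, 0.0019], 0.97)]
scene wide_opening [([0.0006, -0.0016, 0.0379], 0.83)]
scene stand [([-0.0008, 0.0009, -0.1111], 0.85)]
scene tabs [([0.0002, 0.0004, -0.0015], 0.79)]
scene top_tab [([-0.0013, -0.0009, 0.0838], 0.65)]
```

View pics/w_crop10.png

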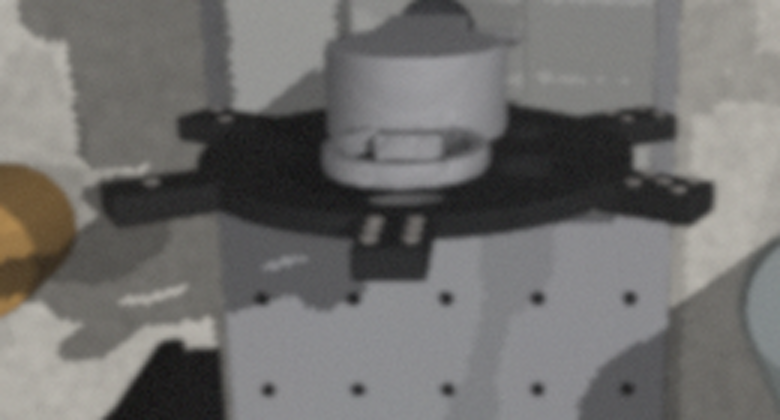

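Run:
```python
from rig import bot
print(bot.hand_in())
```

```text
the job is handed in; nothing more can be done
None
```

The six-dot opening is now clicked in at the top, in the beam, and the job is handed in at about 17 s of the 54 s allowed. `hand_in` gives no verdict.

I found the wheel two clicks away, with the four-dot tab at the top. I pushed the top tab sideways twice with the inside of one open finger. After each push the wheel tipped over and clicked by itself, bringing up first five dots, then six. Side forces read at the stops between pushes were about 1.5 N or less.

**Last checks:**
- **Tabs:** the wrist picture shows six dots on the top tab, with the one-dot and five-dot tabs on either side as they should be.
- **Opening:** the scene camera puts the wide opening within about 2 mm of the beam point. The wrist camera put it about 4–5 mm off sideways. I put that down to the wrist camera, because its hub reading was off by the same amount.
- **Stand and bystanders:** the stand, beaker, weight and meter read the same as at the start, within the networks' accuracy of about 4 mm. I checked the three bystanders just after the second push and did not touch anything afterwards.
- **Arm:** it was clear of the wheel, with the fingertips about 65 mm above the top tab.

One upward force reading of 2.5 N came up at the end of the first stretch of moves. It was gone at the next reading, so I took it as noise.

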